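# Pack a torch in layers and sort the marking leftovers

### The job

Pack the torch parts into the deep cardboard box in layers: the barrel lying on the floor of the box, then the divider plate lying level on the four corner posts with its grip tab up, then the torch head standing on the divider, wide end down. Put the loose wooden stop block into the shallow tray that already holds a wooden block, and the loose aluminium test piece into the shallow tray that already holds test pieces, each lying on the tray floor beside its like. Let go of everything, and leave the standing finished torch and the tape roll where they are.

Things in the scene. Friction and masses are not known exactly. Their poses are not given: they have to be found in the camera images.
- barrel: Black torch barrel lying flat on the bench: a round tube 26 mm in diameter and 74 mm long (grip it across the middle), with a 32 x 32 mm square collar, 12 mm long, at each end, which keeps it from rolling. Overall height 32 mm. Origin: under its middle, at the underside; x runs along the tube, z up. About 110 g.
- head: Black torch head standing wide end down: bezel 36 mm in diameter and 12 mm high, above it a narrower neck 28 mm in diameter from about 17 to 36 mm height (grip the neck). Origin: centre of the underside, z up. About 90 g.
- divider: White plastic divider plate 104 (x) x 96 (y) x 5 mm, lying flat. On its top a grip tab, 24 mm along x, 10 mm thick along y, rising from 5 mm to 29 mm above the underside; the tab's centre is 20 mm off the plate's centre towards the plate's +x. Origin: centre of the underside, z up. About 60 g. It may lie in the box either way round.
- stop: Loose wooden stop block 60 (x) x 30 (y) x 30 mm (z), lying flat. Origin: centre of the underside. About 35 g.
- coupon: Loose aluminium test piece, a flat bar 60 (x) x 30 (y) x 12 mm (z) with a dark marked patch on top. Origin: centre of the underside. About 58 g.
- pack_box: Open brown cardboard box, fixed: outside 124 (x) x 116 (y) x 52 mm high, walls and floor 4 mm thick. A grey post, 20 (x) x 18 mm (y), fills each inner corner, its top 40 mm above the bench; the divider rests on the four tops, x along x, with 6 mm of play to each wall. The barrel fits beneath it, along x, midway between the posts. Origin: centre of the underside, z up.
- stop_tray: Shallow black tray, fixed: outside 130 (x) x 100 (y) x 20 mm high, walls and floor 3 mm. A wooden block like the loose one (60 mm along y, 30 mm along x, 30 mm high) is fixed in it, centred 42 mm from the tray's centre towards the tray's +x; the rest of the tray is free. Origin: centre of the underside, z up.
- sample_tray: Shallow black tray of the same size (130 x 100 x 20 mm, walls and floor 3 mm), fixed. Two stacked aluminium test pieces (60 mm along y, 30 mm along x, 24 mm high together) are fixed in it, centred 42 mm from the tray's centre towards the tray's +x; the rest of the tray is free. Origin: centre of the underside, z up.
- finished_torch: Finished black torch standing upright on its wide end, 38 mm in diameter and 128 mm tall; not to be moved. Origin: centre of the underside.
- tape_roll: Small roll of amber tape lying flat, 44 mm in diameter and 18 mm high, among the parts; not to be moved. Origin: centre of the underside.
There are look-alikes about, which are no part of the job. What is shaped like the stop_tray but purple is not meant.

How it is judged:
On the way, in this order (a step that is already met when the one before it is completed fails the run):
1. the barrel lies flat on the floor of the packing box, released (x of barrel in the frame of pack_box between -0.03 and 0.03 m and y of barrel in the frame of pack_box between -0.04 and 0.04 m and z of barrel in the frame of pack_box between 0 and 0.01 m and angle between barrel's own x axis and vertical above 1.4 rad and contact force between barrel and the fingers below 0.1 N), for 0.2 s.
2. the divider lies level on the corner posts over the barrel, released (x of barrel in the frame of pack_box between -0.03 and 0.03 m and y of barrel in the frame of pack_box between -0.04 and 0.04 m and z of barrel in the frame of pack_box between 0 and 0.01 m and angle between barrel's own x axis and vertical above 1.4 rad and x of divider in the frame of pack_box between -0.012 and 0.012 m and y of divider in the frame of pack_box between -0.012 and 0.012 m and z of divider in the frame of pack_box between 0.036 and 0.045 m and angle between divider's own z axis and vertical below 0.08 rad and contact force between divider and the fingers below 0.1 N), for 0.2 s.
3. the head stands on the divider in the box, released (x of barrel in the frame of pack_box between -0.03 and 0.03 m and y of barrel in the frame of pack_box between -0.04 and 0.04 m and z of barrel in the frame of pack_box between 0 and 0.01 m and angle between barrel's own x axis and vertical above 1.4 rad and x of divider in the frame of pack_box between -0.012 and 0.012 m and y of divider in the frame of pack_box between -0.012 and 0.012 m and z of divider in the frame of pack_box between 0.036 and 0.045 m and angle between divider's own z axis and vertical below 0.08 rad and x of head in the frame of pack_box between -0.05 and 0.05 m and y of head in the frame of pack_box between -0.04 and 0.04 m and z of head in the frame of pack_box between 0.041 and 0.051 m and angle between head's own z axis and vertical below 0.12 rad and contact force between head and the fingers below 0.1 N), for 0.2 s.
At the end, for the whole second after the job is handed in: In the box: barrel lying on the floor (30 mm in x, 40 mm in y of the centre), divider level on the posts, tab up (12 mm), head upright on it (50, 40 mm), heights within 5 mm. Stop block and test piece on their tray floors, 55 mm to -x to 30 mm to +x, 40 mm in y of the centre. All at rest (x of barrel in the frame of pack_box between -0.03 and 0.03 m and y of barrel in the frame of pack_box between -0.04 and 0.04 m and z of barrel in the frame of pack_box between 0 and 0.01 m and angle between barrel's own x axis and vertical above 1.4 rad and x of divider in the frame of pack_box between -0.012 and 0.012 m and y of divider in the frame of pack_box between -0.012 and 0.012 m and z of divider in the frame of pack_box between 0.036 and 0.045 m and angle between divider's own z axis and vertical below 0.08 rad and x of head in the frame of pack_box between -0.05 and 0.05 m and y of head in the frame of pack_box between -0.04 and 0.04 m and z of head in the frame of pack_box between 0.041 and 0.051 m and angle between head's own z axis and vertical below 0.12 rad and x of stop in the frame of stop_tray between -0.055 and 0.03 m and y of stop in the frame of stop_tray between -0.04 and 0.04 m and z of stop in the frame of stop_tray between 0 and 0.008 m and x of coupon in the frame of sample_tray between -0.055 and 0.03 m and y of coupon in the frame of sample_tray between -0.04 and 0.04 m and z of coupon in the frame of sample_tray between 0 and 0.008 m and linear speed of each of barrel, head, divider, stop, coupon below 0.02 m/s and angular speed of each of barrel, head, divider, stop, coupon below 0.2 rad/s); the robot touches nothing.
It fails at once if the finished torch is moved more than 20 mm or tipped (distance of finished_torch from where it was at the start of the episode above 0.02 m or angle between finished_torch's own z axis and vertical above 0.3 rad).
It fails at once if the tape roll is moved more than 20 mm (distance of tape_roll from where it was at the start of the episode above 0.02 m).
It also fails if it takes over 125 s, if anything falls off the work surface, if the arm or the gripper's body presses on something with over 40 N, if the wrist force passes 120 N, or if a joint passes its speed limit or range.

### The arm

A 6-joint arm with a two-finger parallel gripper is mounted at the origin on the work surface. World frame = base frame: x ahead of the robot, y to its left, z up, the work surface at z = 0. Lengths are in m, angles in rad, forces in N, time in s.
With the tool pointing down it reaches from about 0.225 to 0.725 m from the base axis. Payload 3.1 kg.
Tool frame: the origin (TCP) lies on the centre line of the jaws, within the pads' length; the fingertips stand 8 mm ahead of it and the grasp point (between the pads) lies 11 mm behind it (r.finger_overhang is the z of the fingertips in the tool frame, in m); z points along the fingers, y is the direction in which the jaws open and shut (so a half turn about z gives the same grasp; the last joint's range is limited). The gripper opens to 85 mm and grips with 20 to 120 N. Pads are 22 mm wide; open, the fingers measure 114 mm over their backs; the gripper's body (76 mm by 85 mm) begins 54 mm behind the grasp point. The pads swing forward as they close: fully open they stand 13 mm farther back than shut.
Start: joints at [1.045, 0.048, 0.099, 1.622, 0, 1.443], TCP at [0.203, 0.484, 0.239] pointing down, gripper open.
Joint ranges: [-2.91, 2.91], [-0.99, 1.94], [-1.21, 1.42], [-2.12, 2.29], [-1.49, 1.47], [-3.14, 3.14]. Speed limits (rad/s): [2.79, 2.79, 3.14, 3.14, 3.14, 3.14].

### API

Orientations are given as a rotation vector (axis times angle).
In Python, from station import r gives the robot as it stands. The module is installed in compiled form; this text tells all that it offers.
- The arm moves only by the tool drive_tool, never from a script. Its argument "motion" is text: rows parted by semicolons, each of 6 numbers parted by spaces: the shift along the world's x, y, z in cm, then the turn, a rotation vector about the world's x, y, z in degrees. A call has 1 to 8 rows; each row shifts and turns the commanded pose from where the row before left it; what a row does not reach is not made up. A row lasts 1/10 s, in which the tool goes at most 50 mm and 8.59 degrees, less where a joint would pass 70% of its speed; a pose out of reach is approached as far as the arm can. A call with a gripper value outside its range is refused whole. "claw" is the gripper command: -1 is fully open, 1 is shut, values between are in proportion, set as the call begins (left out, the last holds). The fingers move at their own pace and stop on an object; the grip force is fixed at half the most. Time passes only in rows, so rows that do not move let the fingers close. It gives the time, the measured TCP pose, the force and the opening at its end, in the units of the state.
- r.observe(): the state, without advancing time (a new reading comes with each control period).
- r.camera(name): name is "side" or "top"; returns a dict with "color" (420x560x3 uint8, red, green, blue), "fovy" (degrees; the focal length in pixels is half the picture's height over the tangent of half this angle, whatever the lens; pixels are square), "cx", "cy" (the principal point, pixels), "distortion" ([k1, k2, p1, p2, k3] as OpenCV has them; the pictures are not rectified), "origin" and "orientation" of the camera in the world. Camera axes: x right, y up, looking along -z (the intrinsics and any distortion apply to the point x, -y, -z); pixel columns grow to the right and rows downward; lengths in m; the calibration is good to about 2 mm. A picture is of the moment at which its call begins. There is no depth.
- r.sign_off(): hands the job in, once; it reports no verdict.
Trained networks look in the newest picture that a camera, given by its name, has taken for a name from the list of things; names that differ only in an ending like _2 or _b are one class to them, and where a whole thing is asked for, a point or a joint stands for the part that bears it (a point fixed in the world has none). Each returns a list of dicts, best first, with "conf" (0 to 1); they miss things now and then, are a little off and sometimes report something else, mostly with a low value. They report only what shows in the picture. A call takes as long as a camera call. They do not tell look-alikes from the thing itself.
- r.spot_in(target, camera): "rect" ([left, top, right, bottom] in pixels, round what is visible of it).
- r.outline_of(target, camera): "mask" (420x560 bool, what is visible of it) and "rect" ([left, top, right, bottom] in pixels, round what is visible of it).
- r.tip_of(target, camera): "centre" ([column, row] in pixels: a listed point, or the origin of a listed thing).
The state is a dict: "clock": time; "qpos": joint angles; "qd": joint speeds; "joint_efforts": joint torques, N m; "tcp_pos": TCP position; "tool_rot": TCP orientation; "contact_force": force on the tool from outside, world axes, zero at the start; "wrist_torque": the same for the moment, N m; "width": opening from 0.0 (shut) to 1.0 (fully open).
Only numpy, scipy, OpenCV 4.12 (cv2) and the standard library are available. Lean on these libraries where they do the work, as an engineer would, in place of code of your own. Each camera call takes 0.05 s, during which the arm holds its last target. There are 200 camera calls.

## Working session

There is one attempt and no reset: what is moved stays moved. The work goes in short steps, Python scripts to look and compute and a tool call to move; the robot and the scene stay as the last step left them, time stands still between calls to the robot, and variables do not carry over. Pictures are saved under pics/ and viewed, about 12 in all and at most 16, crops included, and the job is handed in when it is done.

Besides the shell and the picture viewer there is one more tool, called after "Request:" as name(argument=value, ...), one argument or row to a line, values as JSON. drive_tool: Moves the arm, as the interface text tells. Its arguments: {"type":"object","properties":{"motion":{"type":"string"},"claw":{"type":"number"}},"required":["motion"]}

```bash
mkdir -p pics; ls
cat > h.py <<'E'
import numpy as np, cv2
from station import r
from scipy.spatial.transform import Rotation as R
def K(c):
    f=c['color'].shape[0]/2/np.tan(np.radians(c['fovy'])/2)
    return np.array([[f,0,c['cx']],[0,f,c['cy']],[0,0,1]])
def rot(c):
    o=np.array(c['orientation'],float)
    return o if o.shape==(3,3) else R.from_rotvec(o).as_matrix()
def ray(c,px):
    p=cv2.undistortPoints(np.array(px,float).reshape(-1,1,2),K(c),np.array(c['distortion'],float)).reshape(-1,2)
    d=np.c_[p[:,0],-p[:,1],-np.ones(len(p))]@rot(c).T
    return np.array(c['origin']),d
def at_z(c,px,z):
    o,d=ray(c,px); return o+d*((z-o[2])/d[:,2])[:,None]
def proj(c,P):
    M=rot(c); q=(np.array(P,float).reshape(-1,3)-c['origin'])@M; q=q*[1,-1,-1]
    return cv2.projectPoints(q.reshape(-1,1,3),np.zeros(3),np.zeros(3),K(c),np.array(c['distortion'],float))[0].reshape(-1,2)
def save(c,n,crop=None,s=1):
    im=c['color'][:,:,::-1]
    if crop: im=im[crop[1]:crop[3],crop[0]:crop[2]]
    cv2.imwrite('pics/'+n,cv2.resize(im,None,fx=s,fy=s,interpolation=cv2.INTER_CUBIC))
E
python3 - <<'E'
from h import *
print(r.observe())
for n in('top','side'):
    c=r.camera(n); save(c,n+'0.png',s=1.4); print({k:v for k,v in c.items() if k!='color'})
    for t in 'barrel head divider stop coupon pack_box stop_tray sample_tray finished_torch tape_roll'.split():
        print(n,t,[(round(d['conf'],2),np.round(d['centre']).tolist(), np.round(at_z(c,d['centre'],0)[0,:2],3).tolist()) for d in r.tip_of(t,n)][:4])
E
```

```text
pics
{'clock': 0.0, 'qpos': array([ 1.04522021e+00,  4.87376435e-02,  9.75526607e-02,  1.62197376e+00,
       -4.38937088e-06,  1.44299659e+00]), 'qd': array([-0.00072426, -0.00090684, -0.00042986, -0.00070194,  0.00081775,
       -0.00189241]), 'joint_efforts': array([ 3.07969840e-04, -3.38780630e+01,  3.20015788e+01,  2.01043457e-02,
        7.94233586e-06, -1.43298120e-07]), 'tcp_pos': array([0.20307963, 0.48348438, 0.23810129]), 'tool_rot': array([-0.62056514, -3.07892095,  0.00351598]), 'contact_force': array([-0.27930856,  0.34545929,  0.37358729]), 'wrist_torque': array([-0.02837145, -0.00780308,  0.03565128]), 'width': 0.9993320190190229}
{'fovy': 57.50244627686552, 'cx': 284.7112629630293, 'cy': 214.55389331387278, 'distortion': array([-0.01935676,  0.        ,  0.        ,  0.        ,  0.        ]), 'origin': array([0.28176949, 0.06931153, 1.00405826]), 'orientation': array([ 0.1712715 , -0.13668909, -1.58930532])}
top barrel [(0.86, [396.0, 153.0], [0.644, -0.22])]
top head [(0.74, [382.0, 220.0], [0.458, -0.17])]
top divider [(0.57, [316.0, 220.0], [0.462, 0.006]), (0.25
[... 799 characters left out ...]
rel [(0.6, [398.0, 282.0], [0.638, -0.211]), (0.37, [308.0, 174.0], [0.644, 0.225])]
side head [(0.68, [320.0, 297.0], [0.457, -0.164]), (0.65, [308.0, 177.0], [0.637, 0.215])]
side divider [(0.61, [289.0, 245.0], [0.465, 0.004])]
side stop [(0.66, [258.0, 206.0], [0.453, 0.166])]
side coupon [(0.74, [309.0, 176.0], [0.642, 0.216])]
side pack_box [(0.65, [340.0, 225.0], [0.615, 0.006])]
side stop_tray [(0.97, [214.0, 130.0], [0.475, 0.572]), (0.67, [168.0, 175.0], [0.269, 0.41]), (0.59, [230.0, 159.0], [0.465, 0.397])]
side sample_tray [(0.86, [379.0, 382.0], [0.459, -0.385])]
side finished_torch [(0.63, [452.0, 344.0], [0.64, -0.389])]
side tape_roll [(0.5, [345.0, 276.0], [0.537, -0.142])]
```

View pics/top0.png

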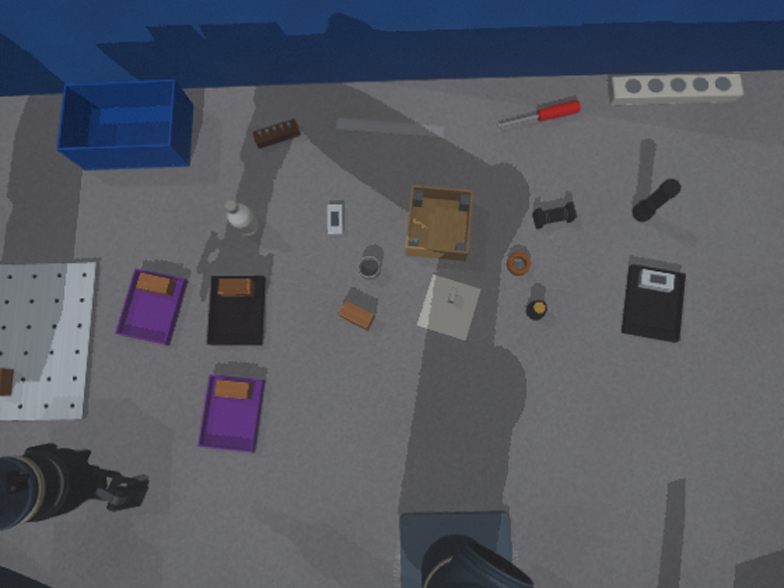

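View pics/side0.png

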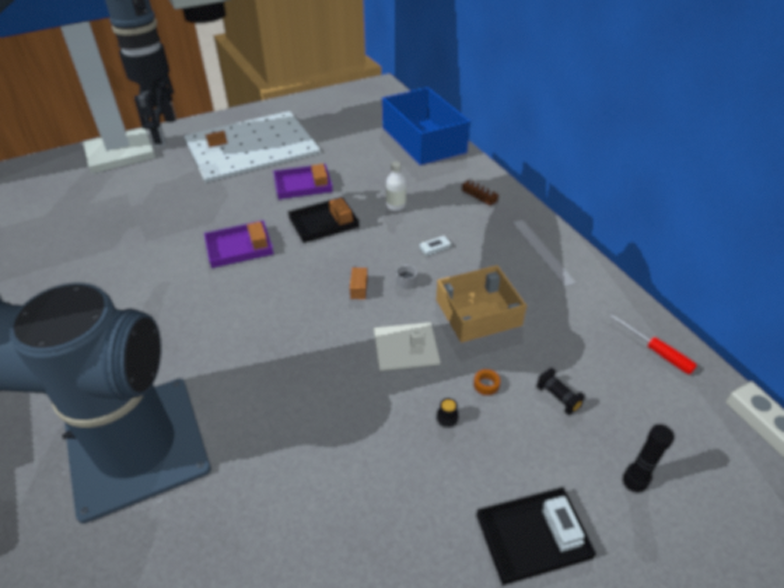

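The top view shows the box at about (440,222), barrel (554,214), divider (450,307), head (537,310), stop (357,316) and coupon (335,219). The black stop tray is at (237,310) and the sample tray at (654,303); the purple trays are decoys. Next I fit silhouettes in both views to get precise poses.

```bash
cat > fit.py <<'E'
from h import *
from scipy.optimize import minimize
def box(cx,cy,lx,ly,z0,z1): return np.array([[cx+a*lx/2,cy+b*ly/2,z] for a in(-1,1) for b in(-1,1) for z in(z0,z1)])/1000
def cyl(d,z0,z1): t=np.linspace(0,2*np.pi,24); return np.array([[d/2*np.cos(a),d/2*np.sin(a),z] for a in t for z in(z0,z1)])/1000
def tubex(d,L,zc): t=np.linspace(0,2*np.pi,24); return np.array([[s*L/2,d/2*np.cos(a),zc+d/2*np.sin(a)] for a in t for s in(-1,1)])/1000
S=dict(barrel=[tubex(26,74,16),box(-31,0,12,32,0,32),box(31,0,12,32,0,32)],
 head=[cyl(36,0,12),cyl(28,12,36)], divider=[box(0,0,104,96,0,5),box(20,0,24,10,5,29)],
 stop=[box(0,0,60,30,0,30)],coupon=[box(0,0,60,30,0,12)],
 pack_box=[box(0,0,124,116,0,52)],
 stop_tray=[box(0,0,130,100,0,20),box(42,0,30,60,3,33)],sample_tray=[box(0,0,130,100,0,20),box(42,0,30,60,3,27)],
 tape_roll=[cyl(44,0,18)],finished_torch=[cyl(38,0,128)])
F=4
def render(c,parts,p,win,zoff=0):
    co,si=np.cos(p[2]),np.sin(p[2]); m=np.zeros(((win[3]-win[1])*F,(win[2]-win[0])*F),np.uint8)
    for P in parts:
        W=np.c_[P[:,0]*co-P[:,1]*si+p[0],P[:,0]*si+P[:,1]*co+p[1],P[:,2]+zoff]
        q=(proj(c,W)-win[:2]+.5)*F
        cv2.fillConvexPoly(m,cv2.convexHull((q*16).astype(np.int32)),1,shift=4)
    return m>0
def mask_near(t,n,c,xy):
    ds=r.outline_of(t,n); e=proj(c,[*xy,.01])[0]
    ds=[d for d in ds if np.hypot(*(np.array(d['rect']).reshape(2,2).mean(0)-e))<25]
    return ds[0]['mask'] if ds else None
def fit(t,xy,cams,zoff=0,yaws=None,verbose=True):
    out=[]
    Ms=[]
    for n,c in cams.items():
        m=mask_near(t,n,c,xy)
        if m is None: continue
        ys,xs=np.nonzero(m); win=[xs.min()-15,ys.min()-15,xs.max()+16,ys.max()+16]
        win=[max(win[0],0),max(win[1],0),min(win[2],560),min(win[3],420)]
        big=cv2.resize(m[win[1]:win[3],win[0]:win[2]].astype(np.float32),None,fx=F,fy=F,interpolation=cv2.INTER_LINEAR)>.5
        Ms.append((n,c,big,win))
    def cost(Ms): return lambda p: float(np.sum([1-(a&b).sum()/(a|b).sum() for n,c,b,w in Ms for a in[render(c,S[t],p,w,zoff)]]))
    best=None
    def solve(Ms):
        best=None;rs=[]
        for y in (yaws if yaws is not None else np.radians(np.arange(-180,180,45))):
            x=np.array([*xy,y])
            for k in range(2):
                s=np.array([[0,0,0],[.01,0,0],[0,.01,0],[0,0,.25]])/(1+3*k)
                o=minimize(cost(Ms),x,method='Nelder-Mead',options=dict(initial_simplex=x+s,xatol=2e-4,fatol=1e-4,maxiter=120)); x=o.x
            rs.append((o.fun,x))
        return sorted(rs,key=lambda v:v[0])
    b=solve(Ms)
    for f,x in b[:3] if verbose else b[:1]: print(t,len(Ms),'cost',round(f,3),'xy',np.round(x[:2],4),'yaw',round(np.degrees(x[2]),1))
    if len(Ms)>1:
        for M in Ms:
            o=minimize(cost([M]),b[0][1],method='Nelder-Mead',options=dict(initial_simplex=b[0][1]+np.array([[0,0,0],[.006,0,0],[0,.006,0],[0,0,.1]]),xatol=2e-4,maxiter=120))
            print('   ',M[0],round(o.fun,3),np.round(o.x[:2],4),round(np.degrees(o.x[2]),1))
    return b[0][1]
E
python3 - <<'E'
from fit import *
cams={n:r.camera(n) for n in('top','side')}
g=dict(barrel=(.64,-.215),head=(.457,-.166),divider=(.463,.005),stop=(.457,.168),coupon=(.646,.215),pack_box=(.625,.01),stop_tray=(.464,.398),sample_tray=(.465,-.385),tape_roll=(.533,-.145))
for t,xy in g.items(): fit(t,xy,cams,yaws=[0] if t in('head','tape_roll') else None)
E
```

```text
barrel 2 cost 0.288 xy [ 0.6375 -0.213 ] yaw -80.1
barrel 2 cost 0.289 xy [ 0.6374 -0.2129] yaw -79.8
barrel 2 cost 0.289 xy [ 0.6375 -0.2131] yaw -80.1
    top 0.085 [ 0.6387 -0.2139] -80.9
    side 0.114 [ 0.6341 -0.2129] -79.3
head 2 cost 0.278 xy [ 0.4539 -0.1674] yaw 2.2
    top 0.068 [ 0.4547 -0.1687] 0.4
    side 0.133 [ 0.4521 -0.1662] 1.6
divider 2 cost 0.112 xy [ 0.464  -0.0043] yaw -20.1
divider 2 cost 0.112 xy [ 0.464  -0.0043] yaw 159.9
divider 2 cost 0.113 xy [ 0.4641 -0.0039] yaw -200.3
    top 0.044 [ 0.4659 -0.0036] -19.8
    side 0.039 [ 0.4626 -0.005 ] -19.5
stop 2 cost 0.23 xy [0.4513 0.1699] yaw -118.7
stop 2 cost 0.23 xy [0.4513 0.1699] yaw 61.3
stop 2 cost 0.231 xy [0.4513 0.1699] yaw -118.7
    top 0.067 [0.4527 0.1699] -118.5
    side 0.073 [0.4495 0.1698] -120.3
coupon 2 cost 0.566 xy [0.6472 0.2128] yaw 5.8
coupon 2 cost 0.566 xy [0.6472 0.2128] yaw 185.8
coupon 2 cost 0.566 xy [0.6467 0.2128] yaw -174.9
    top 0.256 [0.6477 0.2126] 6.2
    side 0.307 [0.6472 0.2128] 5.8
pack_box 1 cost 0.027 xy [0.6228 0.0102] yaw -187.3
pack_box 1 cost 0.027 xy [0.6228 0.0102] yaw -7.3
pack_box 1 cost 0.027 xy [0.6228 0.0103] yaw -7.2
stop_tray 2 cost 0.111 xy [0.4686 0.4001] yaw -1.3
stop_tray 2 cost 0.111 xy [0.4686 0.4001] yaw -1.3
stop_tray 2 cost 0.111 xy [0.4686 0.4001] yaw 178.7
    top 0.032 [0.4713 0.3998] -0.8
    side 0.037 [0.4656 0.4006] -1.2
sample_tray 2 cost 0.08 xy [ 0.461  -0.3868] yaw -192.3
sample_tray 2 cost 0.08 xy [ 0.461  -0.3868] yaw -12.3
sample_tray 2 cost 0.081 xy [ 0.4609 -0.3871] yaw -12.0
    top 0.033 [ 0.4626 -0.3878] -192.1
    side 0.025 [ 0.4597 -0.3863] -192.2
tape_roll 2 cost 0.489 xy [ 0.5451 -0.1398] yaw -16.8
    top 0.234 [ 0.5454 -0.1399] -18.1
    side 0.248 [ 0.5437 -0.1393] -15.0
```

```bash
cat > ov.py <<'E'
from fit import *
def overlay(n,poses,name,crop,s=3):
    c=r.camera(n); im=cv2.resize(c['color'][crop[1]:crop[3],crop[0]:crop[2],::-1],None,fx=s,fy=s,interpolation=cv2.INTER_CUBIC)
    for t,p in poses:
        co,si=np.cos(np.radians(p[2])),np.sin(np.radians(p[2]))
        for P in S[t]:
            W=np.c_[P[:,0]*co-P[:,1]*si+p[0],P[:,0]*si+P[:,1]*co+p[1],P[:,2]+(p[3] if len(p)>3 else 0)]
            q=(proj(c,W)-crop[:2]+.5)*s
            cv2.polylines(im,[cv2.convexHull(q.astype(np.int32))],True,(0,255,0),1)
    cv2.imwrite('pics/'+name,im)
E
python3 - <<'E'
from ov import *
P=[('barrel',(.6375,-.213,-80.5)),('head',(.454,-.1675,0)),('divider',(.464,-.0043,-20)),('stop',(.4513,.17,61)),('coupon',(.6472,.2128,6)),('pack_box',(.6228,.0102,-7.3))]
overlay('top',P,'ov_top.png',(225,120,425,250),4)
overlay('side',P,'ov_side.png',(235,150,435,310),4)
E
```

```text
(no output)
```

View pics/ov_top.png

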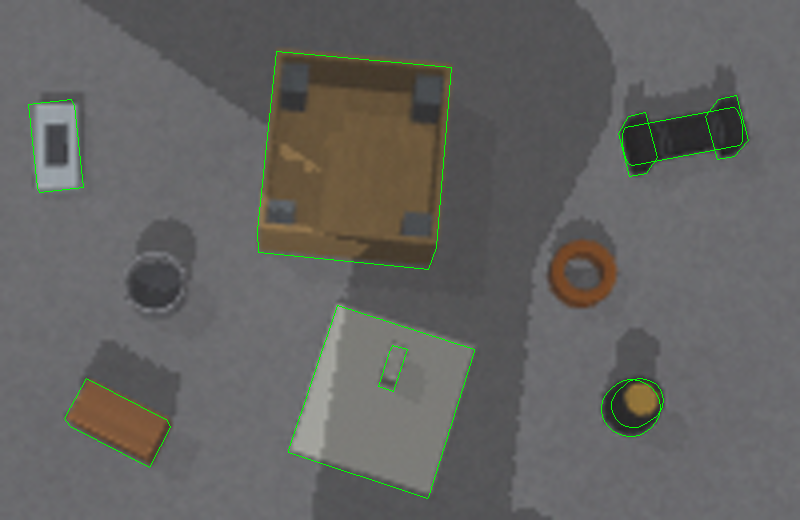

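View pics/ov_side.png

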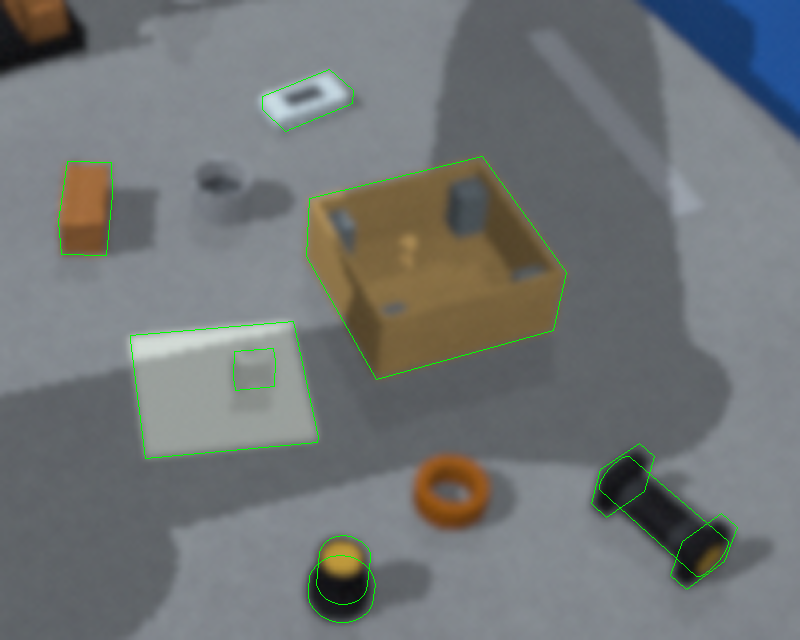

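Both overlays fit well. The top view also settles the divider's tab end, which points to +x at yaw -20°. I'll start with the barrel.

Request:
drive_tool(
  motion="2.4 -3.9 0 0 0 -3.2;2.4 -3.9 0 0 0 -3.2;2.4 -3.9 0 0 0 -3.2;2.4 -3.9 0 0 0 -3.2;2.4 -3.9 0 0 0 -3.2;2.4 -3.9 0 0 0 -3.2;2.4 -3.9 0 0 0 -3.2;2.4 -3.9 0 0 0 -3.2",
  claw=-1,
)

```text
clock: 3.0
tcp_pos: [0.3961, 0.1703, 0.2396]
tool_rot: [1.29, 2.863, 0.001]
contact_force: [0.5, -0.1, -0.1]
width: 0.998
```

Request:
drive_tool(
  motion="2.4 -3.9 0 0 0 -3.2;2.4 -3.9 0 0 0 -3.2;2.4 -3.9 0 0 0 -3.2;2.4 -3.9 0 0 0 -3.2;2.4 -3.9 0 0 0 -3.2;2.4 -3.9 0 0 0 -3.2;2.4 -3.9 0 0 0 -3.2;2.4 -3.9 0 0 0 -3.2",
)

```text
clock: 3.8
tcp_pos: [0.5882, -0.1418, 0.2393]
tool_rot: [1.894, 2.506, 0.0]
contact_force: [0.3, -0.3, 0.7]
width: 1.001
```

Request:
drive_tool(
  motion="2.5 -3.6 0 0 0 -3.2;2.5 -3.6 0 0 0 -3.2;0 0 0 0 0 0;0 0 0 0 0 0",
)

```text
clock: 4.2
tcp_pos: [0.6373, -0.2129, 0.237]
tool_rot: [-2.027, -2.396, 0.001]
contact_force: [-0.4, 0.5, 0.0]
width: 0.997
```

```bash
python3 -c "
from h import *
o=r.observe(); print(o['tcp_pos'],o['tool_rot'],o['contact_force'],r.finger_overhang)
y=R.from_rotvec(o['tool_rot']).as_matrix()[:,1]; print(np.degrees(np.arctan2(y[1],y[0])))"
```

```text
[ 0.63730004 -0.21291733  0.23695289] [-2.02687926e+00 -2.39559032e+00  1.13218645e-03] [-0.38127238  0.49291323  0.03105776] 0.008
9.531893795377094
```

Request:
drive_tool(
  motion="0 0 -4.5 0 0 0;0 0 -4.5 0 0 0;0 0 -4.5 0 0 0;0 0 -4.5 0 0 0;0 0 -2.5 0 0 0;0 0 -1.5 0 0 0;0 0 -0.5 0 0 0;0 0 0 0 0 0",
)

```text
clock: 5.0
tcp_pos: [0.6378, -0.2116, 0.0156]
tool_rot: [2.026, 2.399, 0.001]
contact_force: [0.6, 0.3, 0.3]
width: 0.999
```

Request:
drive_tool(
  motion="0 0 0 0 0 0;0 0 0 0 0 0;0 0 0 0 0 0;0 0 0 0 0 0;0 0 0 0 0 0;0 0 0 0 0 0;0 0 0 0 0 0;0 0 0 0 0 0",
  claw=1,
)

```text
clock: 5.8
tcp_pos: [0.6382, -0.2124, 0.0155]
tool_rot: [2.026, 2.398, 0.001]
contact_force: [-0.0, -0.3, 5.9]
width: 0.281
```

Request:
drive_tool(
  motion="0 0 1 0 0 0;0 0 2 0 0 0;0 0 3 0 0 0;0 0 3 0 0 0;0 0 3 0 0 0;0 0 3 0 0 0;0 0 0 0 0 0;0 0 0 0 0 0",
)

```text
clock: 6.6
tcp_pos: [0.6376, -0.212, 0.1645]
tool_rot: [2.027, 2.399, 0.0]
contact_force: [-0.4, -0.1, -2.4]
width: 0.279
```

```bash
python3 -c "
from ov import *
overlay('side',[],'g1.png',(280,130,500,330),3)"
```

```text
(no output)
```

View pics/g1.png

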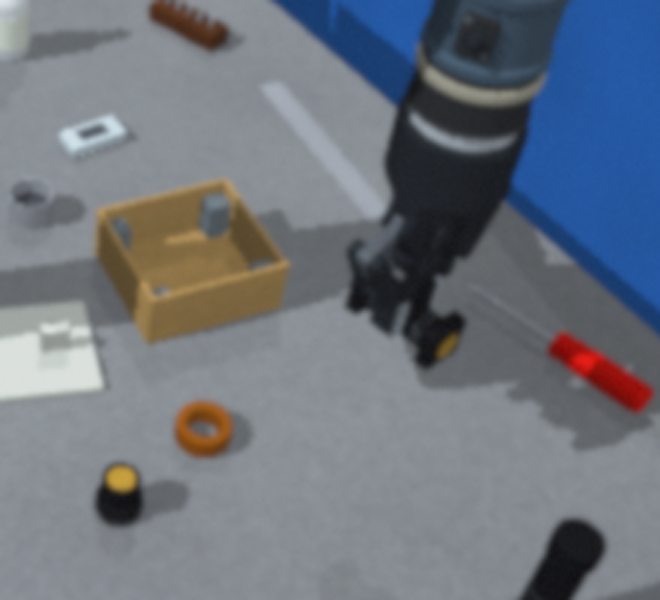

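The barrel is held: width 0.28 is about 24 mm, and the side view shows it in the jaws. Next I carry it to the box and refit the box pose before lowering.

Request:
drive_tool(
  motion="-0.15 2.22 0 0 0 7.3;-0.15 2.22 0 0 0 7.3;-0.15 2.22 0 0 0 7.3;-0.15 2.22 0 0 0 7.3;-0.15 2.22 0 0 0 7.3;-0.15 2.22 0 0 0 7.3;-0.15 2.22 0 0 0 7.3;-0.15 2.22 0 0 0 7.3",
)

```text
clock: 7.45
tcp_pos: [0.6235, -0.0332, 0.1609]
tool_rot: [-0.59, -3.08, 0.0]
contact_force: [0.8, -0.1, -2.0]
width: 0.281
```

Request:
drive_tool(
  motion="-0.15 2.22 0 0 0 7.3;-0.15 2.22 0 0 0 7.3;0 0 0 0 0 0;0 0 0 0 0 0",
)

```text
clock: 7.85
tcp_pos: [0.6211, 0.0103, 0.1618]
tool_rot: [-0.203, -3.131, 0.001]
contact_force: [-0.7, 0.1, -1.0]
width: 0.282
```

```bash
cat >> h.py <<'E'
def st():
    o=r.observe(); y=R.from_rotvec(o['tool_rot']).as_matrix()[:,1]
    print(round(o['clock'],2),np.round(o['tcp_pos'],4),'az',round(np.degrees(np.arctan2(y[1],y[0]))%180,1),'w',round(o['width'],3),np.round(o['contact_force'],1))
E
python3 - <<'E'
from ov import *
st()
overlay('side',[('pack_box',(.6228,.0102,-7.3))],'g2.png',(270,110,430,270),4)
E
```

```text
7.85 [0.6211 0.0103 0.1618] az 82.6 w 0.282 [-0.7  0.1 -1. ]
```

View pics/g2.png

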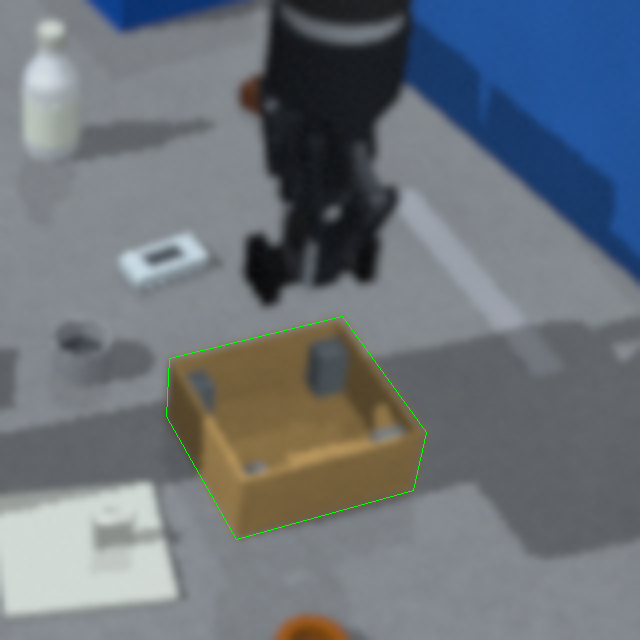

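The box outline fits the side view, and the barrel is above it. Lowering.

Request:
drive_tool(
  motion="0 0 -4 0 0 0;0 0 -4 0 0 0;0 0 -3 0 0 0;0 0 -1.5 0 0 0;0 0 -1 0 0 0;0 0 -0.6 0 0 0;0 0 0 0 0 0;0 0 0 0 0 0",
)

```text
clock: 8.7
tcp_pos: [0.6238, 0.0098, 0.0251]
tool_rot: [0.203, 3.132, -0.0]
contact_force: [-0.2, -1.1, -1.0]
width: 0.278
```

```bash
python3 -c "
from h import *
st()"
```

```text
8.7 [0.6238 0.0098 0.0251] az 82.6 w 0.278 [-0.2 -1.1 -1. ]
```

Request:
drive_tool(
  motion="0 0 -0.3 0 0 0;0 0 -0.2 0 0 0;0 0 0 0 0 0",
)

```text
clock: 9.0
tcp_pos: [0.6234, 0.0099, 0.0195]
tool_rot: [0.202, 3.133, -0.0]
contact_force: [0.1, 0.4, 1.7]
width: 0.284
```

Request:
drive_tool(
  motion="0 0 0 0 0 0;0 0 0 0 0 0;0 0 0 0 0 0;0 0 0 0 0 0;0 0 0 0 0 0",
  claw=-0.2,
)

```text
clock: 9.5
tcp_pos: [0.6223, 0.01, 0.0182]
tool_rot: [-0.203, -3.135, -0.0]
contact_force: [-0.6, 0.2, 0.7]
width: 0.599
```

Request:
drive_tool(
  motion="0 0 1 0 0 0;0 0 2 0 0 0;0 0 4 0 0 0;0 0 4 0 0 0;0 0 4 0 0 0;0 0 2 0 0 0;0 0 0 0 0 0",
)

```text
clock: 10.2
tcp_pos: [0.6251, 0.0098, 0.1947]
tool_rot: [0.202, 3.125, -0.0]
contact_force: [-0.2, 0.1, 1.5]
width: 0.599
```

Request:
drive_tool(
  motion="-3.5 -0.53 0 0 0 -3.15;-3.5 -0.53 0 0 0 -3.15;-3.5 -0.53 0 0 0 -3.15;-3.5 -0.53 0 0 0 -3.15;0 0 0 0 0 0;0 0 0 0 0 0",
)

```text
clock: 10.8
tcp_pos: [0.4816, -0.0112, 0.1874]
tool_rot: [-0.545, -3.093, -0.0]
contact_force: [0.1, -0.3, 0.4]
width: 0.604
```

Run:
```python
from ov import *
st()
overlay('side',[('divider',(.464,-.0043,-20)),('barrel',(.6228,.0102,-7.3,.004))],'g3.png',(240,170,420,320),4)
```

```text
10.8 [ 0.4816 -0.0112  0.1874] az 70.0 w 0.604 [ 0.1 -0.3  0.4]
```

View pics/g3.png

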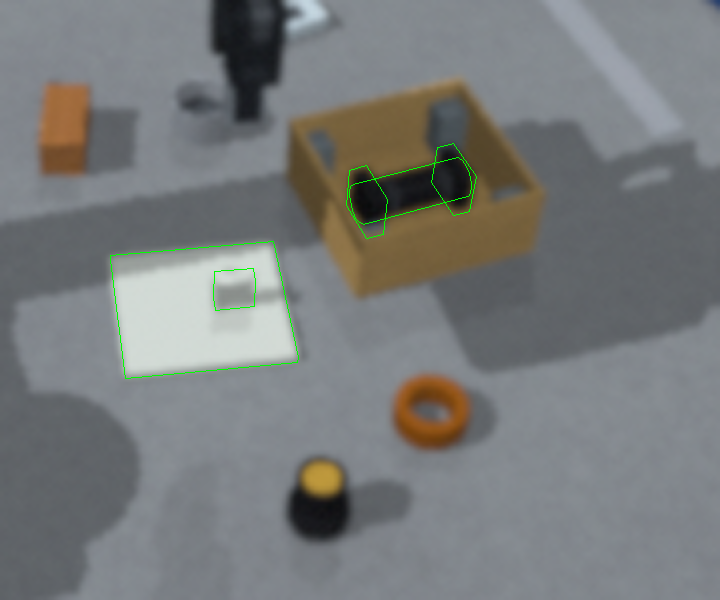

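The barrel lies in the box between the posts, matching its drawn outline. Gripping the divider's tab.

Request:
drive_tool(
  motion="0 0 -4 0 0 0;0 0 -4 0 0 0;0 0 -4 0 0 0;0 0 -2.5 0 0 0;0 0 -1.7 0 0 0;0 0 -0.8 0 0 0;0 0 0 0 0 0;0 0 0 0 0 0",
)

```text
clock: 11.65
tcp_pos: [0.4837, -0.0113, 0.0192]
tool_rot: [0.545, 3.092, 0.0]
contact_force: [-0.2, 0.7, 0.1]
width: 0.604
```

Request:
drive_tool(
  motion="0 0 0 0 0 0;0 0 0 0 0 0;0 0 0 0 0 0;0 0 0 0 0 0;0 0 0 0 0 0;0 0 0 0 0 0;0 0 0 0 0 0",
  claw=1,
)

```text
clock: 12.35
tcp_pos: [0.4835, -0.0114, 0.0196]
tool_rot: [0.545, 3.091, -0.0]
contact_force: [-0.3, 0.6, 5.7]
width: 0.098
```

Request:
drive_tool(
  motion="0 0 1 0 0 0;0 0 2 0 0 0;0 0 3 0 0 0;0 0 3 0 0 0;0 0 3 0 0 0;0 0 0 0 0 0;0 0 0 0 0 0",
)

```text
clock: 13.05
tcp_pos: [0.4826, -0.0112, 0.1388]
tool_rot: [0.545, 3.093, 0.0]
contact_force: [0.4, 0.2, -2.2]
width: 0.102
```

Run:
```python
from ov import *
st()
z=r.observe()['tcp_pos'][2]-.0195
overlay('side',[('divider',(.464,-.0043,-20,z))],'g4.png',(240,130,420,280),4)
```

```text
13.05 [ 0.4826 -0.0112  0.1388] az 70.0 w 0.102 [ 0.4  0.2 -2.2]
```

View pics/g4.png

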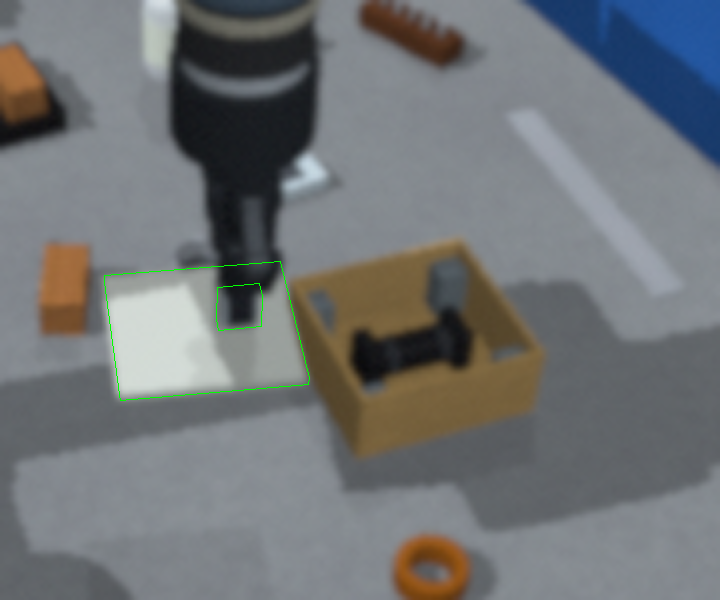

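Run:
```python
from fit import *
for n in('side','top'):
    print(n)
    try: fit('pack_box',(.6228,.0102),{n:r.camera(n)},yaws=[-.13],verbose=False)
    except Exception as e: print(e)
    print([(round(d['conf'],2),np.round(d['rect'])) for d in r.outline_of('pack_box',n)])
```

```text
side
pack_box 1 cost 0.157 xy [0.6227 0.0099] yaw -7.5
[(0.56, array([310., 192., 375., 246.]))]
top
pack_box 1 cost 0.551 xy [0.6274 0.0104] yaw -7.0
[(0.71, array([288., 133., 318., 186.]))]
```

Request:
drive_tool(
  motion="3.2 0.38 0 0 0 2.54;3.2 0.38 0 0 0 2.54;3.2 0.38 0 0 0 2.54;3.2 0.38 0 0 0 2.54;3.2 0.38 0 0 0 2.54;0 0 0 0 0 0;0 0 0 0 0 0",
)

```text
clock: 14.1
tcp_pos: [0.6419, 0.0079, 0.1366]
tool_rot: [-0.2, -3.132, 0.0]
contact_force: [-0.6, 0.2, -1.8]
width: 0.098
```

```bash
python3 -c "
from h import *
st()"
```

```text
14.1 [0.6419 0.0079 0.1366] az 82.7 w 0.098 [-0.6  0.2 -1.8]
```

Request:
drive_tool(
  motion="0 0 -3 0 0 0;0 0 -2 0 0 0;0 0 -1 0 0 0;0 0 0 0 0 0;0 0 0 0 0 0",
)

```text
clock: 14.6
tcp_pos: [0.6423, 0.0077, 0.0793]
tool_rot: [0.2, 3.134, -0.0]
contact_force: [-0.8, -0.1, -0.3]
width: 0.095
```

Run:
```python
from ov import *
st()
z=r.observe()['tcp_pos'][2]-.0195
overlay('side',[('divider',(.6225,.0102,-7.3,z)),('pack_box',(.6228,.0102,-7.3))],'g5.png',(290,170,400,260),6)
```

```text
14.6 [0.6423 0.0077 0.0793] az 82.7 w 0.095 [-0.8 -0.1 -0.3]
```

View pics/g5.png

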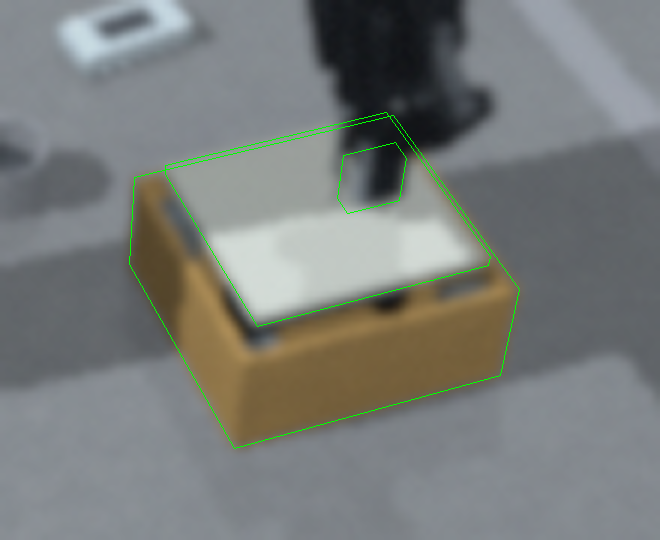

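The plate matches its predicted outline inside the box rim. Lowering.

Request:
drive_tool(
  motion="0 0 -0.6 0 0 0;0 0 -0.6 0 0 0;0 0 -0.4 0 0 0;0 0 -0.3 0 0 0;0 0 0 0 0 0;0 0 0 0 0 0",
)

```text
clock: 15.25
tcp_pos: [0.6423, 0.0078, 0.0596]
tool_rot: [-0.2, -3.135, 0.0]
contact_force: [-1.7, 1.0, 2.6]
width: 0.102
```

Request:
drive_tool(
  motion="0 0 0 0 0 0;0 0 0 0 0 0;0 0 0 0 0 0;0 0 0 0 0 0;0 0 0 0 0 0",
  claw=0.2,
)

```text
clock: 15.75
tcp_pos: [0.6423, 0.0078, 0.0592]
tool_rot: [-0.2, -3.135, -0.0]
contact_force: [0.1, 0.1, 0.9]
width: 0.4
```

Request:
drive_tool(
  motion="0 0 1 0 0 0;0 0 2 0 0 0;0 0 4 0 0 0;0 0 4 0 0 0;0 0 2.5 0 0 0;0 0 0 0 0 0",
  claw=0.2,
)

```text
clock: 16.35
tcp_pos: [0.6454, 0.0075, 0.2016]
tool_rot: [0.199, 3.124, -0.001]
contact_force: [0.6, 1.4, 0.9]
width: 0.397
```

Request:
drive_tool(
  motion="-3.14 -2.92 0 0 0 0;-3.14 -2.92 0 0 0 0;-3.14 -2.92 0 0 0 0;-3.14 -2.92 0 0 0 0;-3.14 -2.92 0 0 0 0;-3.14 -2.92 0 0 0 0;0 0 0 0 0 0;0 0 0 0 0 0",
  claw=-0.6,
)

```text
clock: 17.15
tcp_pos: [0.4533, -0.1678, 0.1939]
tool_rot: [-0.203, -3.135, -0.001]
contact_force: [0.2, -0.7, -0.1]
width: 0.802
```

Run:
```python
from ov import *
st()
cams={n:r.camera(n) for n in('top','side')}
fit('divider',(.6228,.0102),cams,zoff=.04,yaws=[-.127])
overlay('side',[('divider',(.6225,.0102,-7.3,.04)),('head',(.454,-.1675,0))],'g6.png',(280,170,400,330),4)
```

```text
17.15 [ 0.4533 -0.1678  0.1939] az 82.6 w 0.802 [ 0.2 -0.7 -0.1]
divider 2 cost 0.67 xy [0.6237 0.0113] yaw -7.1
    top 0.047 [0.6237 0.0113] -7.1
    side 0.618 [0.6288 0.0156] -15.0
```

View pics/g6.png

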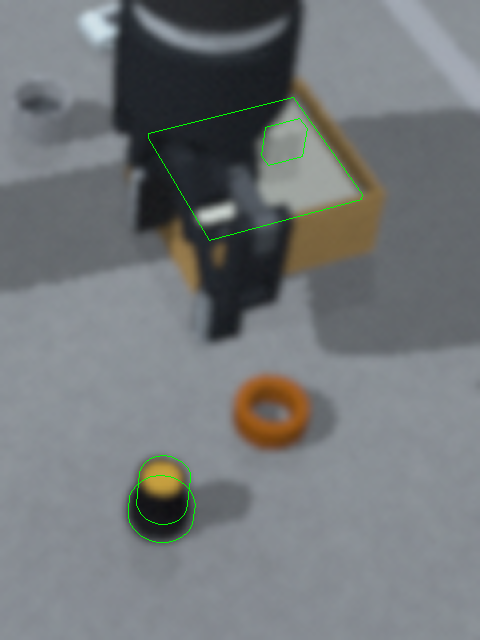

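The divider is seated: the top fit gives (0.6237, 0.0113), -7.1°, with low residual. Gripping the head by its neck.

Request:
drive_tool(
  motion="0 0 -4 0 0 0;0 0 -4 0 0 0;0 0 -4 0 0 0;0 0 -2.5 0 0 0;0 0 -1.5 0 0 0;0 0 -0.9 0 0 0;0 0 0 0 0 0;0 0 0 0 0 0",
)

```text
clock: 18.2
tcp_pos: [0.4548, -0.1674, 0.0261]
tool_rot: [0.199, 3.134, -0.001]
contact_force: [0.2, -0.1, -0.0]
width: 0.799
```

Request:
drive_tool(
  motion="0 0 0 0 0 0;0 0 0 0 0 0;0 0 0 0 0 0;0 0 0 0 0 0;0 0 0 0 0 0;0 0 0 0 0 0;0 0 0 0 0 0",
  claw=1,
)

```text
clock: 18.9
tcp_pos: [0.455, -0.168, 0.0267]
tool_rot: [0.2, 3.133, -0.002]
contact_force: [-0.1, -0.0, 5.9]
width: 0.299
```

Request:
drive_tool(
  motion="0 0 1 0 0 0;0 0 2 0 0 0;0 0 4 0 0 0;0 0 4 0 0 0;0 0 3 0 0 0;0 0 0 0 0 0;0 0 0 0 0 0",
)

```text
clock: 19.6
tcp_pos: [0.4542, -0.1675, 0.1658]
tool_rot: [0.2, 3.134, -0.001]
contact_force: [-0.4, 0.3, -0.0]
width: 0.302
```

Run:
```python
from ov import *
st()
z=r.observe()['tcp_pos'][2]-.0265
overlay('side',[('head',(.454,-.1675,0,z))],'g7.png',(260,170,380,310),5)
```

```text
19.6 [ 0.4542 -0.1675  0.1658] az 82.7 w 0.302 [-0.4  0.3 -0. ]
```

View pics/g7.png

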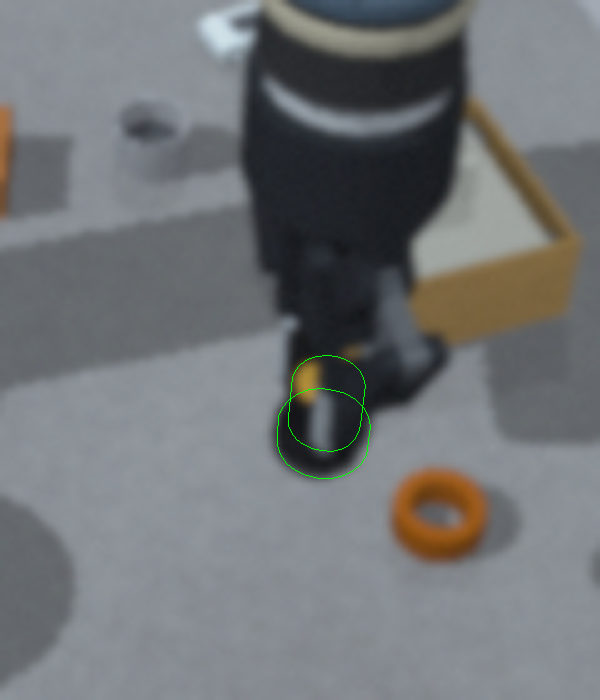

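Request:
drive_tool(
  motion="2.42 3.01 0 0 0 0;2.42 3.01 0 0 0 0;2.42 3.01 0 0 0 0;2.42 3.01 0 0 0 0;2.42 3.01 0 0 0 0;2.42 3.01 0 0 0 0;0 0 0 0 0 0;0 0 0 0 0 0",
)

```text
clock: 20.45
tcp_pos: [0.5977, 0.014, 0.1622]
tool_rot: [-0.197, -3.13, 0.001]
contact_force: [-0.8, 0.8, -1.1]
width: 0.298
```

Request:
drive_tool(
  motion="0 0 -4 0 0 0;0 0 -2 0 0 0;0 0 -1.5 0 0 0;0 0 -0.8 0 0 0;0 0 0 0 0 0;0 0 0 0 0 0",
)

```text
clock: 21.05
tcp_pos: [0.5997, 0.0128, 0.0833]
tool_rot: [0.2, 3.134, -0.0]
contact_force: [-0.3, 0.2, -0.5]
width: 0.297
```

```bash
python3 -c "
from h import *
st()"
```

```text
21.05 [0.5997 0.0128 0.0833] az 82.7 w 0.297 [-0.3  0.2 -0.5]
```

Request:
drive_tool(
  motion="0 0 -0.5 0 0 0;0 0 -0.4 0 0 0;0 0 -0.2 0 0 0;0 0 0 0 0 0;0 0 0 0 0 0",
)

```text
clock: 21.55
tcp_pos: [0.5994, 0.0132, 0.0718]
tool_rot: [0.2, 3.135, -0.0]
contact_force: [-0.9, -0.3, 0.9]
width: 0.297
```

Request:
drive_tool(
  motion="0 0 -0.05 0 0 0;0 0 0 0 0 0;0 0 0 0 0 0;0 0 0 0 0 0;0 0 0 0 0 0;0 0 0 0 0 0",
  claw=-0.2,
)

```text
clock: 22.15
tcp_pos: [0.5992, 0.0132, 0.0708]
tool_rot: [0.2, 3.135, 0.0]
contact_force: [-0.2, -0.2, -0.3]
width: 0.599
```

Request:
drive_tool(
  motion="0 0 1 0 0 0;0 0 2 0 0 0;0 0 4 0 0 0;0 0 4 0 0 0;0 0 2 0 0 0;0 0 0 0 0 0",
)

```text
clock: 22.75
tcp_pos: [0.6019, 0.013, 0.2069]
tool_rot: [0.199, 3.125, -0.0]
contact_force: [-0.6, 0.4, -0.2]
width: 0.598
```

Request:
drive_tool(
  motion="-1.64 1.74 0 0 0 7.6;-1.64 1.74 0 0 0 7.6;-1.64 1.74 0 0 0 7.6;-1.64 1.74 0 0 0 7.6;-1.64 1.74 0 0 0 7.6;-1.64 1.74 0 0 0 7.6;-1.64 1.74 0 0 0 7.6;-1.64 1.74 0 0 0 7.6",
  claw=-0.6,
)

```text
clock: 23.55
tcp_pos: [0.4665, 0.1529, 0.1995]
tool_rot: [1.421, -2.8, -0.001]
contact_force: [-0.2, 0.1, -0.9]
width: 0.797
```

Request:
drive_tool(
  motion="-1.64 1.74 0 0 0 7.6;0 0 0 0 0 0;0 0 0 0 0 0",
)

```text
clock: 23.85
tcp_pos: [0.4511, 0.1698, 0.2]
tool_rot: [1.596, -2.705, 0.0]
contact_force: [0.4, -0.4, -0.2]
width: 0.802
```

Run:
```python
from ov import *
st()
overlay('side',[('divider',(.6232,.0105,-7.3,.04)),('head',(.599,.0132,0,.045)),('stop',(.4513,.17,61.3))],'g8.png',(235,150,395,270),5)
```

```text
23.85 [0.4511 0.1698 0.2   ] az 151.1 w 0.802 [ 0.4 -0.4 -0.2]
```

View pics/g8.png

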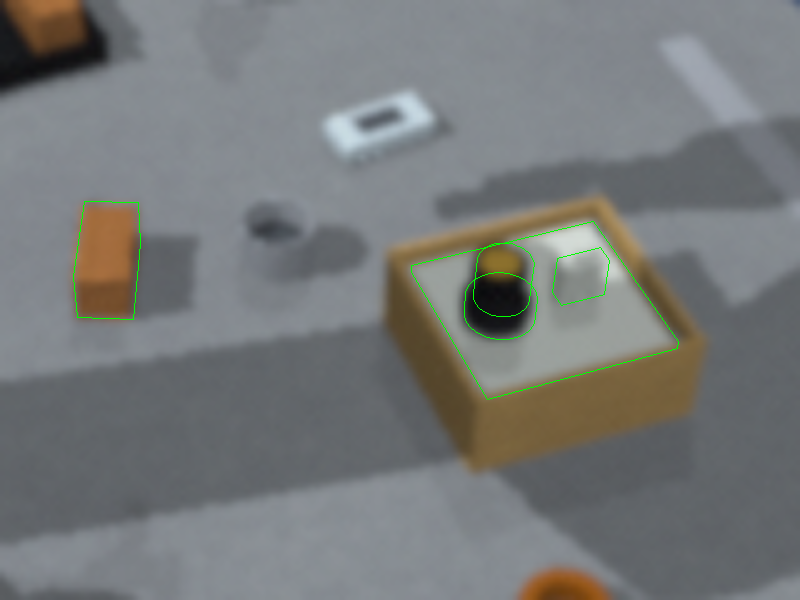

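The head stands on the seated divider, matching its predicted outline. Now the stop block.

Request:
drive_tool(
  motion="0 0 -4 0 0 0;0 0 -4 0 0 0;0 0 -4 0 0 0;0 0 -3.5 0 0 0;0 0 -2 0 0 0;0 0 -1 0 0 0;0 0 0 0 0 0;0 0 0 0 0 0",
)

```text
clock: 24.7
tcp_pos: [0.4527, 0.1696, 0.0168]
tool_rot: [-1.595, 2.705, -0.001]
contact_force: [1.3, -0.6, 0.3]
width: 0.803
```

Request:
drive_tool(
  motion="0 0 0 0 0 0;0 0 0 0 0 0;0 0 0 0 0 0;0 0 0 0 0 0;0 0 0 0 0 0;0 0 0 0 0 0;0 0 0 0 0 0",
  claw=1,
)

```text
clock: 25.4
tcp_pos: [0.453, 0.1701, 0.0174]
tool_rot: [-1.596, 2.703, -0.002]
contact_force: [-0.5, 0.5, 5.7]
width: 0.333
```

Request:
drive_tool(
  motion="0 0 1 0 0 0;0 0 2 0 0 0;0 0 4 0 0 0;0 0 4 0 0 0;0 0 0 0 0 0;0 0 0 0 0 0",
)

```text
clock: 26.0
tcp_pos: [0.4524, 0.17, 0.1273]
tool_rot: [-1.596, 2.703, -0.001]
contact_force: [-0.3, 0.7, -0.2]
width: 0.339
```

Request:
drive_tool(
  motion="0 3.83 0 0 0 4.6;0 3.83 0 0 0 4.6;0 3.83 0 0 0 4.6;0 3.83 0 0 0 4.6;0 3.83 0 0 0 4.6;0 3.83 0 0 0 4.6;0 0 0 0 0 0;0 0 0 0 0 0",
)

```text
clock: 26.8
tcp_pos: [0.45, 0.3993, 0.1231]
tool_rot: [2.194, -2.241, -0.0]
contact_force: [-0.3, -0.3, -0.8]
width: 0.335
```

Request:
drive_tool(
  motion="0 0 -4 0 0 0;0 0 -3 0 0 0;0 0 -2 0 0 0;0 0 -1 0 0 0;0 0 0 0 0 0;0 0 0 0 0 0",
)

```text
clock: 27.4
tcp_pos: [0.4521, 0.3992, 0.0266]
tool_rot: [-2.195, 2.247, -0.0]
contact_force: [0.6, 0.9, -0.1]
width: 0.333
```

```bash
python3 -c "
from h import *
st()"
```

```text
27.4 [0.4521 0.3992 0.0266] az 178.6 w 0.333 [ 0.6  0.9 -0.1]
```

Request:
drive_tool(
  motion="0 0 -0.4 0 0 0;0 0 -0.2 0 0 0;0 0 0 0 0 0;0 0 0 0 0 0",
)

```text
clock: 27.8
tcp_pos: [0.452, 0.3999, 0.0205]
tool_rot: [-2.196, 2.245, -0.001]
contact_force: [0.4, 0.1, -0.1]
width: 0.335
```

Request:
drive_tool(
  motion="0 0 0 0 0 0;0 0 0 0 0 0;0 0 0 0 0 0;0 0 0 0 0 0;0 0 0 0 0 0",
  claw=0,
)

```text
clock: 28.3
tcp_pos: [0.4515, 0.3996, 0.0198]
tool_rot: [2.196, -2.246, -0.0]
contact_force: [-0.2, -1.0, 0.8]
width: 0.502
```

Request:
drive_tool(
  motion="0 0 1 0 0 0;0 0 2 0 0 0;0 0 4 0 0 0;0 0 4 0 0 0;0 0 4 0 0 0;0 0 2.5 0 0 0;0 0 0 0 0 0",
)

```text
clock: 29.0
tcp_pos: [0.454, 0.4013, 0.2018]
tool_rot: [-2.188, 2.238, -0.003]
contact_force: [0.5, 0.5, -0.0]
width: 0.503
```

Request:
drive_tool(
  motion="1.78 -1.7 0 0 0 -7.7;1.78 -1.7 0 0 0 -7.7;1.78 -1.7 0 0 0 -7.7;1.78 -1.7 0 0 0 -7.7;1.78 -1.7 0 0 0 -7.7;1.78 -1.7 0 0 0 -7.7;1.78 -1.7 0 0 0 -7.7;1.78 -1.7 0 0 0 -7.7",
  claw=-0.6,
)

```text
clock: 29.8
tcp_pos: [0.5941, 0.2627, 0.1937]
tool_rot: [0.727, -3.054, 0.0]
contact_force: [0.5, 0.2, 1.1]
width: 0.799
```

Request:
drive_tool(
  motion="1.78 -1.7 0 0 0 -7.7;1.78 -1.7 0 0 0 -7.7;1.78 -1.7 0 0 0 -7.7;0 0 0 0 0 0;0 0 0 0 0 0",
)

```text
clock: 30.3
tcp_pos: [0.647, 0.2121, 0.1935]
tool_rot: [0.11, -3.137, -0.0]
contact_force: [-0.3, -0.2, -0.6]
width: 0.8
```

Run:
```python
from ov import *
st()
overlay('side',[('coupon',(.6472,.2128,4)),('stop',(.4515,.3998,88.7,.003)),('stop_tray',(.4686,.4001,-1.3))],'g9.png',(190,120,350,240),5)
```

```text
30.3 [0.647  0.2121 0.1935] az 94.0 w 0.8 [-0.3 -0.2 -0.6]
```

View pics/g9.png

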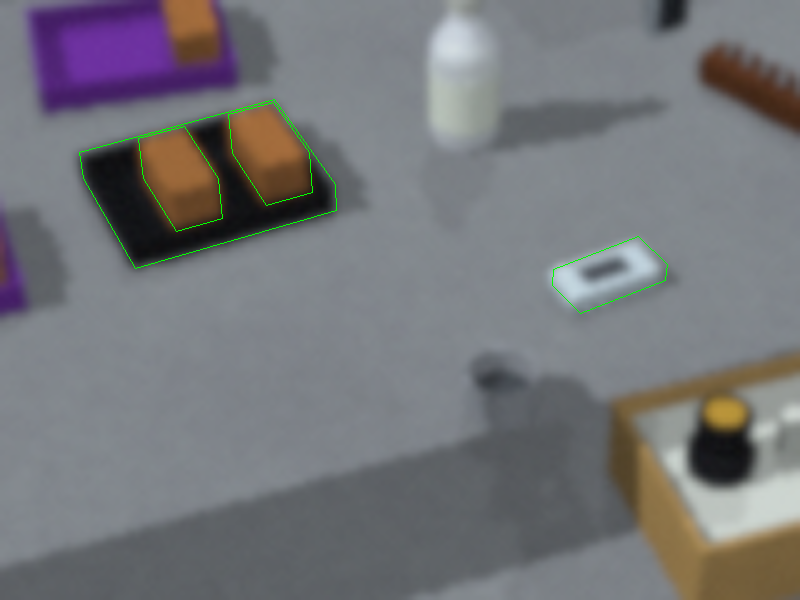

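The stop block lies in the black tray beside its like, as predicted. Now the coupon.

Request:
drive_tool(
  motion="0 0 -4 0 0 0;0 0 -4 0 0 0;0 0 -4 0 0 0;0 0 -3.5 0 0 0;0 0 -2 0 0 0;0 0 -0.9 0 0 0;0 0 0 0 0 0;0 0 0 0 0 0",
)

```text
clock: 31.15
tcp_pos: [0.6481, 0.2134, 0.0125]
tool_rot: [-0.111, 3.137, 0.001]
contact_force: [0.1, -0.8, 0.0]
width: 0.799
```

Request:
drive_tool(
  motion="0 0 -0.3 0 0 0;0 0 0 0 0 0;0 0 0 0 0 0",
)

```text
clock: 31.45
tcp_pos: [0.6481, 0.2127, 0.009]
tool_rot: [-0.11, 3.138, 0.001]
contact_force: [0.0, -0.4, -0.2]
width: 0.8
```

Request:
drive_tool(
  motion="0 0 0 0 0 0;0 0 0 0 0 0;0 0 0 0 0 0;0 0 0 0 0 0;0 0 0 0 0 0;0 0 0 0 0 0;0 0 0 0 0 0",
  claw=1,
)

```text
clock: 32.15
tcp_pos: [0.6478, 0.2126, 0.0083]
tool_rot: [-0.11, 3.139, 0.0]
contact_force: [0.0, 0.2, 3.6]
width: 0.331
```

Request:
drive_tool(
  motion="0 0 1 0 0 0;0 0 2 0 0 0;0 0 4 0 0 0;0 0 4 0 0 0;0 0 4 0 0 0;0 0 3 0 0 0;0 0 0 0 0 0;0 0 0 0 0 0",
)

```text
clock: 32.95
tcp_pos: [0.6478, 0.2127, 0.1887]
tool_rot: [-0.11, 3.138, 0.001]
contact_force: [-0.1, 0.2, -1.9]
width: 0.33
```

Request:
drive_tool(
  motion="-1.47 -4.25 0 0 0 -1.16;-1.47 -4.25 0 0 0 -1.16;-1.47 -4.25 0 0 0 -1.16;-1.47 -4.25 0 0 0 -1.16;-1.47 -4.25 0 0 0 -1.16;-1.47 -4.25 0 0 0 -1.16;-1.47 -4.25 0 0 0 -1.16",
)

```text
clock: 33.65
tcp_pos: [0.542, -0.0859, 0.1847]
tool_rot: [-0.113, -3.134, -0.002]
contact_force: [0.5, -0.1, -0.3]
width: 0.331
```

Request:
drive_tool(
  motion="-1.47 -4.25 0 0 0 -1.16;-1.47 -4.25 0 0 0 -1.16;-1.47 -4.25 0 0 0 -1.16;-1.47 -4.25 0 0 0 -1.16;-1.47 -4.25 0 0 0 -1.16;-1.47 -4.25 0 0 0 -1.16;-1.47 -4.25 0 0 0 -1.16;0 0 0 0 0 0",
)

```text
clock: 34.45
tcp_pos: [0.438, -0.3863, 0.1841]
tool_rot: [-0.345, -3.118, -0.002]
contact_force: [0.1, 0.6, -1.5]
width: 0.331
```

Request:
drive_tool(
  motion="0 0 -4 0 0 0;0 0 -4 0 0 0;0 0 -4 0 0 0;0 0 -3 0 0 0;0 0 -1.5 0 0 0;0 0 0 0 0 0;0 0 0 0 0 0",
)

```text
clock: 35.15
tcp_pos: [0.4418, -0.3822, 0.0231]
tool_rot: [-0.334, -3.124, -0.0]
contact_force: [0.6, -0.9, -0.4]
width: 0.332
```

Run:
```python
from ov import *
st()
p=r.observe()['tcp_pos']
overlay('side',[('coupon',(p[0],p[1],-12.3,p[2]-.0083)),('sample_tray',(.461,-.3868,-12.3))],'g10.png',(300,300,460,420),5)
```

```text
35.15 [ 0.4418 -0.3822  0.0231] az 77.8 w 0.332 [ 0.6 -0.9 -0.4]
```

View pics/g10.png

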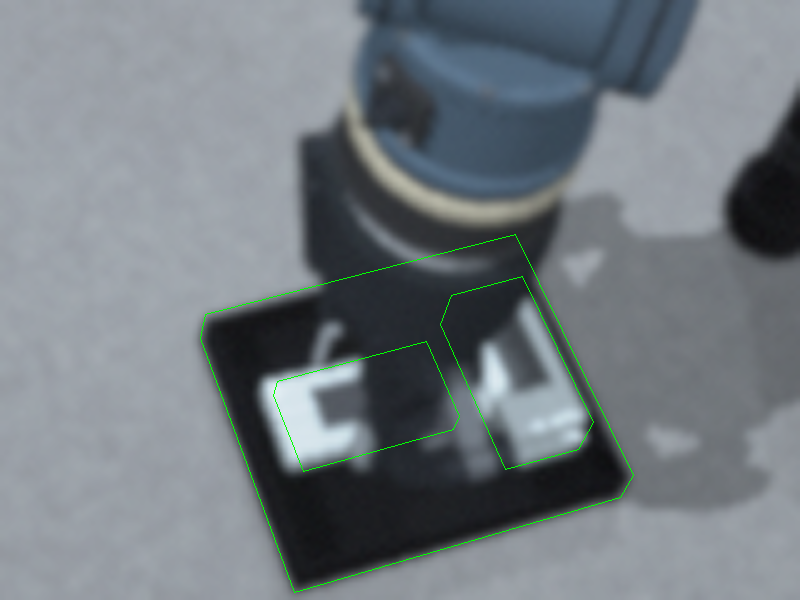

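Request:
drive_tool(
  motion="0 0 -0.6 0 0 0;0 0 -0.4 0 0 0;0 0 -0.1 0 0 0;0 0 0 0 0 0;0 0 0 0 0 0",
)

```text
clock: 35.7
tcp_pos: [0.4416, -0.3825, 0.012]
tool_rot: [0.335, 3.124, -0.0]
contact_force: [-0.1, -0.5, 0.2]
width: 0.329
```

Request:
drive_tool(
  motion="0 0 0 0 0 0;0 0 0 0 0 0;0 0 0 0 0 0;0 0 0 0 0 0;0 0 0 0 0 0",
  claw=0,
)

```text
clock: 36.2
tcp_pos: [0.4416, -0.3824, 0.0119]
tool_rot: [0.335, 3.124, -0.0]
contact_force: [-0.9, -0.6, 0.7]
width: 0.5
```

Request:
drive_tool(
  motion="0 0 1 0 0 0;0 0 2 0 0 0;0 0 4 0 0 0;0 0 4 0 0 0;0 0 4 0 0 0;0 0 4 0 0 0;0 0 3 0 0 0;0 0 0 0 0 0",
)

```text
clock: 37.0
tcp_pos: [0.4435, -0.3845, 0.2395]
tool_rot: [0.334, 3.114, -0.013]
contact_force: [0.5, -0.8, 0.9]
width: 0.501
```

Request:
drive_tool(
  motion="-1 4 0 0 0 0;-1 4 0 0 0 0;-1 4 0 0 0 0;-1 4 0 0 0 0;-1 4 0 0 0 0;-1 4 0 0 0 0;0 0 0 0 0 0;0 0 0 0 0 0",
)

```text
clock: 37.8
tcp_pos: [0.3815, -0.1419, 0.2318]
tool_rot: [0.332, 3.123, -0.001]
contact_force: [0.2, -0.5, 0.8]
width: 0.503
```

Run:
```python
from ov import *
st()
cams={n:r.camera(n) for n in('top','side')}
for t,xy,z in(('stop',(.4515,.3998),.003),('coupon',(.441,-.382),.003),('head',(.599,.0132),.045),('divider',(.623,.0105),.04),('tape_roll',(.5451,-.1398),0)):
    try: fit(t,xy,cams,zoff=z,yaws=[0] if t in('head','tape_roll') else [1.55 if t=='stop' else -.2],verbose=False)
    except Exception as e: print(t,e)
P=[('coupon',(.441,-.382,-12.3,.003)),('sample_tray',(.461,-.3868,-12.3)),('stop',(.4515,.3998,88.7,.003)),('stop_tray',(.4686,.4001,-1.3)),('divider',(.6232,.0105,-7.3,.04)),('head',(.599,.0132,0,.045)),('tape_roll',(.5451,-.1398,0))]
overlay('side',P,'end.png',(190,120,480,420),2.7 and 2)
```

```text
37.8 [ 0.3815 -0.1419  0.2318] az 77.9 w 0.503 [ 0.2 -0.5  0.8]
stop 2 cost 0.305 xy [0.4533 0.4012] yaw 92.5
    top 0.103 [0.4551 0.3981] 88.5
    side 0.076 [0.451  0.4029] 92.2
coupon 1 cost 0.079 xy [ 0.4373 -0.3798] yaw -15.1
head 2 cost 0.156 xy [0.5974 0.0146] yaw 10.6
    top 0.089 [0.5981 0.0141] 10.3
    side 0.06 [0.5974 0.0146] 10.6
divider 2 cost 0.399 xy [0.623  0.0119] yaw -7.2
    top 0.153 [0.6242 0.0116] -7.1
    side 0.232 [0.6222 0.0123] -7.1
tape_roll 2 cost 0.633 xy [ 0.5451 -0.1398] yaw 14.4
    top 0.352 [ 0.5452 -0.1385] 16.6
    side 0.277 [ 0.5448 -0.1402] 13.0
```

View pics/end.png

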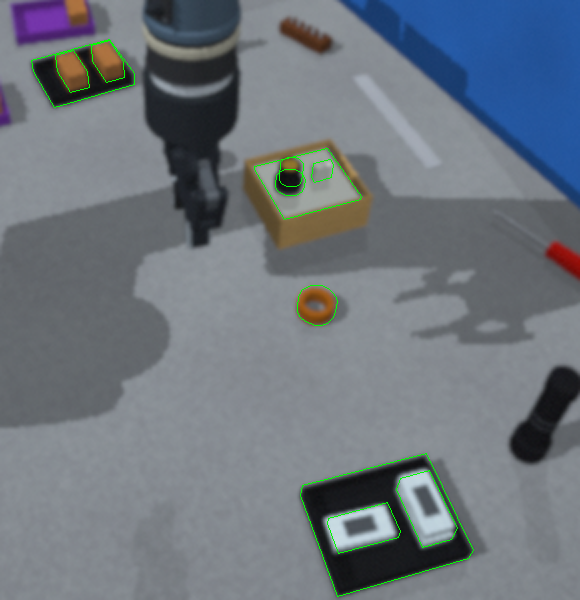

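Everything sits as planned: coupon flat at (360,527), stop at (72,72), head on the divider, and the torch and tape unmoved. Handing in.

```bash
python3 -c "
from h import *
st(); print(r.sign_off())"
```

```text
38.45 [ 0.3816 -0.1425  0.2318] az 77.8 w 0.5 [ 0.1  0.3 -0.1]
the job is handed in; nothing more can be done
None
```

The job is handed in after about 38 s of robot time. I packed the barrel, then the divider, then the head into the box, put the stop block in the black stop tray and the test piece in the sample tray, and let go of everything.

**Box:**
- The last fit puts the divider within about 2 mm of the box centre, at yaw -7.2° against the box's -7.3°.
- The head stands upright about 25 mm off centre.
- I last saw the barrel before the divider covered it. It lay between the posts where planned.

**Trays:** The stop block is about 15 mm and the test piece about 20–25 mm to -x of their tray centres. Both lie flat. I judged their height from the side picture only, since there is no depth.

**Left alone:** The tape roll fits at its starting place. The finished torch looked upright and unmoved in the last picture, but I did not measure it.

**Disagreements:**
- The two cameras differ by about 3–5 mm.
- Several last fits had high residuals from incomplete masks: tape roll, divider and stop block.
- The test piece was fitted in one camera only.
- These differences are well inside the limits.

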